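Set the stall's solar power box by fingertip

ROBOT

A 6-joint arm with a two-finger parallel gripper is mounted at the origin on the work surface. World frame = base frame: x ahead of the robot, y to its left, z up, the work surface at z = 0. Lengths are in mm, angles in rad, forces in N, time in s.
With the tool pointing down it reaches from about 350 to 975 mm from the base axis. Payload 7.1 kg.
Tool frame: the origin (TCP) lies on the front face of the gripper's body, between the roots of the fingers; the fingertips stand 80 mm ahead of it and the grasp point (between the pads) lies 61 mm ahead of it (env.tips_ahead is the distance from the TCP to the fingertips, in mm); z points along the fingers, y is the direction in which the jaws open and shut (so a half turn about z gives the same grasp; the last joint's range is limited). The gripper opens to 88 mm and grips with 3 to 60 N. Pads are 20 mm wide; open, the fingers measure 115 mm over their backs; the gripper's body (75 mm by 178 mm) begins 61 mm behind the grasp point.
Start: joints at [-1.324, 0.423, 1.63, -0, 1.089, -0.019], TCP at [164.195, -603.03, 302.675] pointing down, gripper open.
Joint ranges: [-3, 3], [-0.9, 2.11], [0.09, 2.58], [-1.31, 4.45], [0.11, 2.69], [-2.54, 2.54]. Speed limits (rad/s): [2.39, 2.39, 3.01, 3.14, 3.14, 3.14].

INTERFACE

Orientations are given as a unit quaternion [x, y, z, w].
In Python, from station import env, set_gripper, viewer, workorder gives the robot as it stands. Calls block until the motion is done:
- env.reach(position, orientation): joint-space move of the TCP to a pose.
- env.move_l(position, rot=None, rate=150, f_stop=None): straight line of the TCP; rot=None keeps the orientation; rate is the mean speed in mm/s. With f_stop (N) it stops when the force on the tool has changed by that much, and returns True; else False.
- env.move_joints(angles): joint-space move.
- set_gripper(opening): finger opening in mm; the grip force is fixed at half the most; returns when the fingers have stopped.
- env.hold(seconds).
- env.ik(position, orientation): joint angles nearest the present ones, or None.
- env.read_state(): the state.
- viewer.camera(name): name is "scene" or "side" or "wrist"; returns the picture (420x560x3 uint8, blue, green, red); there is no depth.
- viewer.camera_params(name): a dict with "fx", "fy", "cx", "cy" (pixels), "dist" ([k1, k2, p1, p2, k3] as OpenCV has them; the pictures are not rectified), "pose" (4x4, takes a point from camera to world coordinates); the wrist camera has in their place "tool_from_camera" (4x4, takes a point from camera to tool coordinates, whose origin is the TCP and whose axes are the flange's). Camera axes: x right, y up, looking along -z (the intrinsics and any distortion apply to the point x, -y, -z); pixel columns grow to the right and rows downward; lengths in mm; the calibration is good to about 2 mm. A picture is of the moment at which its call begins: read the wrist's pose just before it. camera_params takes no time and is no camera call.
A pose or a line that the arm cannot do raises env.IKError and nothing moves.
- workorder.sign_off(): hands the job in, once; it reports no verdict.
The state is a dict: "time_s": time; "qpos": joint angles; "dq": joint speeds; "tau": joint torques, N m; "tool_pos": TCP position; "orientation": TCP orientation; "force": force on the tool from outside, world axes, zero at the start; "wrist_torque": the same for the moment, N m; "width": finger opening in mm.
Only numpy, scipy, OpenCV 4.12 (cv2) and the standard library are available. Lean on these libraries where they do the work, as an engineer would, in place of code of your own. Each camera call takes 0.05 s, during which the arm holds its last target. There are 200 camera calls.

TASK

On the grey solar power box, push the black pointer of the selector round clockwise with a fingertip, click by click, until it rests at the fourth round stud after the long 'off' bar, never letting it run on past that stud. Then press the round push button right of the selector fully in and let it come back up. Only touch and push: do not pinch the pointer, and leave the box and everything else on the shelf where they stand.

Things in the scene. Friction and masses are not known exactly. Their poses are not given: they have to be found in the camera images.
- power_box: grey power box standing loose on the shelf on rubber feet, about 2.2 kg, 180 (its x) x 260 (its y) x 85 high mm. Origin: centre of its underside; x points to the far side, y to its left (seen from the robot at yaw 0), z up. On its flat top are the selector (left half) and the push button (right half).
- selector_axis (a point): the selector's turning axis where it meets the box top (85 mm above the shelf), at x = -5, y = +45 mm in the box's frame. Its own y axis points along the pointer. A black hub, 38 mm across, rises 23 mm here.
- off_bar (a point): the 'off' mark: a long steel bar inlaid in the box top 66 mm from the selector's axis, on its box +y side. Six round studs, 8 mm across, follow at the same radius, one every 30 degrees clockwise seen from above (the third on the axis's box +x side, the sixth on -y). All marks are under 1 mm proud and not in the way.
- pointer_tip (a point): outer end of the selector's black pointer bar, 50 mm from the axis, 17.5 mm above the box top. The bar is 14 mm wide (6 mm over the last 2 mm), its underside 6 mm and its cheeks' top 24 mm above the box top; a 6 mm wide spine along its middle, with a pale line, rises to 29 mm. A fingertip beside it pushes it round.
- selector (a joint): selector angle, rad: 0 = pointer at the off bar (box +y), growing clockwise seen from above to 3.14; hard stops at both ends. Detents every 0.5236 (fourth stud = 2.094). About 0.11 N m (3 N near the tip) pushes it out of a detent; a little past halfway it snaps on by itself into the next, and stays there. Starts between the off bar and the second stud.
- lead_cheek: the 48 mm long, 18 mm high side face plate of the pointer that faces clockwise (where it is going); origin at its middle, 24 mm from the axis, turns with the pointer
- trail_cheek: the like side plate that faces anticlockwise, the one to push on; origin at its middle, 24 mm from the axis. Finger pressure on both cheeks at once counts as pinching.
- power_button_top (a point): centre of the top of the round grey push button, 30 mm across, in a dark round housing on the box top at x = -20, y = -90 mm in the box's frame; it is pressed straight down
- power_button (a joint): travel of the push button, m: 0 = up, 0.006 = fully in; about 5 N holds it fully in; it springs back. It must not be pressed before the selector is at the fourth stud.
- stand: bystander: slotted acacia stand, 85 x 130 x 32 high mm, left of the box; origin: centre of underside
- rack_a: bystander: slim green bead rack, 12 x 150 x 110 high mm, standing loose in the stand's near groove; origin: centre of underside
- rack_b: bystander: the like rack in the far groove
- money_box: bystander: red clay money box, 96 mm across, 94 high; origin: centre of underside
- cash_tin: bystander: dented aluminium cash tin, 114 x 89 x 56 high mm, 69 with its wire handle; origin: centre of underside
- desk_bell: bystander: chrome desk bell with a small plunger, 80 mm across, 58 high; not the button meant; origin: centre of underside
- horn_comb: bystander: dark cow-horn comb lying flat, 43 x 130 x 8 mm; origin: underside, at the middle of its back

How it is judged (in metres and radians):
On the way, in this order (a step that is already met when the one before it is completed fails the run):
1. the selector rests at the fourth stud (value of joint selector between 1.9644 and 2.2244 rad and value of joint power_button below 0.002 m), for 0.3 s.
2. the push button is pressed fully in with the selector still there (value of joint selector between 1.9644 and 2.2244 rad and value of joint power_button above 0.005 m), for 0.05 s.
At the end, for the whole second after the job is handed in: The selector rests at the fourth stud (2.094 rad, within 0.13), the push button is up again (less than 1.2 mm in), the power box stands within 20 mm of where it was and level, and every bystander is upright within 30 mm of where it was (value of joint selector between 1.9644 and 2.2244 rad and value of joint power_button below 0.0012 m and linear speed of power_box below 0.01 m/s and distance of power_box from where it was at the start of the episode below 0.02 m and angle between power_box's own z axis and vertical below 0.05 rad and distance of each of stand, rack_a, rack_b, money_box, cash_tin, desk_bell, horn_comb from where it was at the start of the episode below 0.03 m and angle between each of stand, rack_a, rack_b, money_box, cash_tin, desk_bell, horn_comb's own z axis and vertical below 0.3 rad); the robot touches nothing.
It fails at once if the selector ran on past the fourth stud (more than halfway to the fifth) (value of joint selector above 2.3562 rad).
It fails at once if the button was pressed (more than 3 mm) while the selector was not at the fourth stud (value of joint power_button above 0.003 m and not (value of joint selector between 1.9644 and 2.2244 rad)).
It fails at once if the pointer was pinched: fingers pressing on both its cheeks at once (over 1 N each) (contact force between each of lead_cheek, trail_cheek and the fingers above 1 N).
It fails at once if the power box was shoved more than 20 mm, lifted or tipped (distance of power_box from where it was at the start of the episode above 0.02 m or height (world z) of power_box above 0.008 m or angle between power_box's own z axis and vertical above 0.1 rad).
It fails at once if a bystander was moved more than 30 mm, lifted 15 mm or tipped over (distance of any of stand, rack_a, rack_b, money_box, cash_tin, desk_bell, horn_comb from where it was at the start of the episode above 0.03 m or angle between any of stand, rack_a, rack_b, money_box, cash_tin, desk_bell, horn_comb's own z axis and vertical above 0.3 rad or height (world z) of any of stand, money_box, cash_tin, desk_bell, horn_comb above 0.015 m or height (world z) of any of rack_a, rack_b above 0.027 m).
It also fails if it takes over 51 s, if anything falls off the work surface, if the arm or the gripper's body presses on something with over 40 N, if the wrist force passes 120 N, or if a joint passes its speed limit or range.

## Working session

There is one attempt and no reset: what is moved stays moved. The work goes in short steps, each a Python script; the robot and the scene stay as the last script left them, time stands still between calls to the robot, and variables do not carry over. Pictures are saved under pics/ and viewed, about 8 in all and at most 12, crops included, and the job is handed in when it is done.

```bash
mkdir -p pics; ls; python3 - <<'E'
from station import env, viewer
import cv2,numpy as np
for n in("scene","side"):
    cv2.imwrite(f"pics/{n}0.png",viewer.camera(n)); p=viewer.camera_params(n); print(n,{k:np.round(v,3).tolist() for k,v in p.items()})
s=env.read_state(); print(s)
print(np.round(viewer.camera_params("wrist")["tool_from_camera"],3))
E
```

```text
pics
scene {'fx': 415.293, 'fy': 415.293, 'cx': 288.566, 'cy': 209.98, 'dist': [-0.127, 0.0, 0.0, 0.0, 0.0], 'pose': [[0.721, -0.566, 0.401, 908.412], [0.693, 0.591, -0.413, -310.772], [-0.003, 0.576, 0.818, 844.29], [0.0, 0.0, 0.0, 1.0]]}
side {'fx': 415.525, 'fy': 415.525, 'cx': 280.736, 'cy': 209.802, 'dist': [-0.031, 0.0, 0.0, 0.0, 0.0], 'pose': [[-0.98, 0.119, -0.158, 417.728], [-0.197, -0.526, 0.828, 746.476], [0.016, 0.842, 0.539, 539.717], [0.0, 0.0, 0.0, 1.0]]}
{'time_s': 0.1, 'qpos': array([-1.32401534e+00,  4.23773589e-01,  1.63059684e+00,  2.67018315e-07,
        1.08861540e+00, -1.90002033e-02]), 'dq': array([-0.00150572, -0.00161293, -0.00079108,  0.00057506,  0.0013434 ,
        0.00050468]), 'tau': array([ 1.88757253e-04, -5.45615280e+01, -2.74323571e+01,  6.44408399e-02,
        1.87866844e-02, -1.86025983e-05]), 'tool_pos': array([ 164.09375221, -602.66916438,  301.98021219]), 'orientation': array([ 9.91182799e-01,  1.32499709e-01, -7.90453873e-05, -6.92084930e-04]), 'force': array([ 0.21015093, -1.06703206, -0.22182818]), 'wrist_torque': array([0.00405537, 0.03718253, 0.00619582]), 'width': 87.75928295920694}
[[ 2.0000e-03  9.6200e-01  2.7100e-01  7.4809e+01]
 [ 1.0000e+00 -1.0000e-03 -1.0000e-03  5.4000e-01]
 [-1.0000e-03  2.7100e-01 -9.6200e-01 -8.2487e+01]
 [ 0.0000e+00  0.0000e+00  0.0000e+00  1.0000e+00]]
```

View pics/scene0.png

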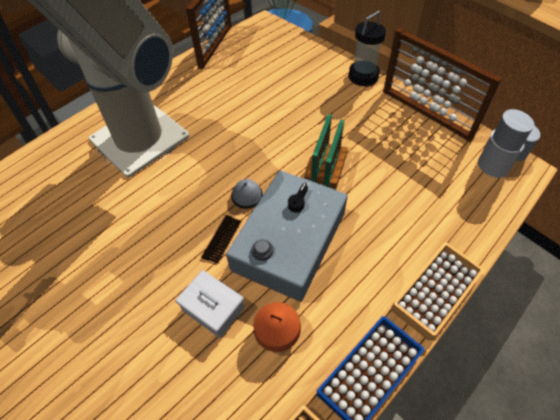

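View pics/side0.png

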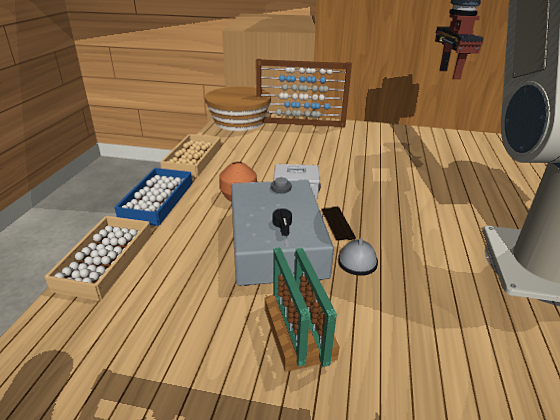

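The scene view shows the box with its hub at about (296,203), the pointer tip near (304,185), which is toward the racks, and the button at (263,249). The side view agrees, with the button at (281,185) and the pointer at (284,220). I'll estimate roughly by rays, then look from above with the wrist camera.

```bash
cat > h.py <<'E'
from station import env, set_gripper, viewer, workorder
import cv2, numpy as np
from scipy.spatial.transform import Rotation as R
def down(th):
    "tool z down, tool x axis at world angle th"
    c,s=np.cos(th),np.sin(th)
    return R.from_matrix(np.array([[c,s,0],[s,-c,0],[0,0,-1.]])).as_quat()
def pose(n,st=None):
    p=viewer.camera_params(n)
    if n!="wrist": return p,p["pose"]
    T=np.eye(4);T[:3,:3]=R.from_quat(st["orientation"]).as_matrix();T[:3,3]=st["tool_pos"]
    return p,T@p["tool_from_camera"]
def cast(n,px,z,st=None):
    p,T=pose(n,st)
    K=np.array([[p["fx"],0,p["cx"]],[0,p["fy"],p["cy"]],[0,0,1.]])
    u=cv2.undistortPoints(np.array(px,float).reshape(-1,1,2),K,np.array(p["dist"]))[:,0]
    d=np.c_[u[:,0],-u[:,1],-np.ones(len(u))]@T[:3,:3].T
    o=T[:3,3]; return o+d*((z-o[2])/d[:,2])[:,None]
E
python3 - <<'E'
from h import *
print("hub",cast("scene",[[297,202]],100),cast("side",[[282,214]],108))
print("btn",cast("scene",[[263,245]],105),cast("side",[[281,183]],105))
b=cast("scene",[[263,245]],103)[0];h=cast("scene",[[297,202]],105)[0]
c=(b+h)/2
q=env.read_state()["qpos"];print(c)
for th in np.arange(-3,3.2,.5):
    for off in (0,):
        t=np.array([c[0]-np.cos(th)*75-np.cos(th)*100, c[1]-np.sin(th)*75-np.sin(th)*100,330])
        j=env.ik(t,down(th)); print(th,t.round(),None if j is None else np.round(j,2))
E
```

```text
hub [[541.9951472   93.55427726 100.        ]] [[538.90566377  97.05533559 108.        ]]
btn [[569.06067892 -37.45023095 105.        ]] [[565.65889282 -27.0613367  105.        ]]
[556.29964963  27.06363786 104.        ]
-3.0 [730.  52. 330.] [ 0.05  0.56  1.34 -0.    1.24 -1.66]
-2.5 [696. 132. 330.] [ 0.17  0.52  1.4  -0.    1.22 -2.04]
-2.0 [629. 186. 330.] [ 0.27  0.44  1.53 -0.    1.17 -2.44]
-1.5 [544. 202. 330.] None
-1.0 [462. 174. 330.] None
-0.5 [403. 111. 330.] [ 0.24  0.07  2.04 -0.    1.03  2.31]
0.0 [381.  27. 330.] [ 0.04  0.01  2.1  -0.    1.03  1.61]
0.5 [403. -57. 330.] [-0.17  0.05  2.06 -0.    1.03  0.9 ]
1.0 [ 462. -120.  330.] [-0.28  0.17  1.92 -0.    1.05  0.29]
1.5 [ 544. -147.  330.] [-0.29  0.3   1.74 -0.    1.1  -0.22]
2.0 [ 629. -132.  330.] [-0.23  0.42  1.56 -0.    1.16 -0.65]
2.5 [696. -78. 330.] [-0.13  0.51  1.42 -0.    1.21 -1.06]
3.0 [730.   2. 330.] [-0.01  0.55  1.35 -0.    1.24 -1.44]
```

```bash
python3 - <<'E'
from h import *
set_gripper(0)
th=.31
env.reach([556-65*np.cos(th),27-65*np.sin(th),340],down(th)); env.hold(.2)
st=env.read_state(); im=viewer.camera("wrist"); cv2.imwrite("pics/w1.png",im)
np.save("st1.npy",st,allow_pickle=True); print(st["time_s"],st["tool_pos"],st["width"],st["force"])
p=viewer.camera_params("wrist");print(p["fx"],p["dist"])
E
```

```text
4.1083 [494.16244331   6.70957341 339.92986534] 0.0435500989747158 [ 0.5574235  -0.85781211 -0.31513573]
312.4581018212584 [0.01580283 0.         0.         0.         0.        ]
```

View pics/w1.png

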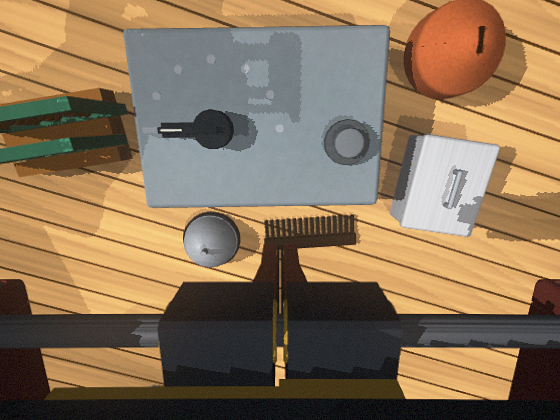

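The wrist view is clear. The pointer points left along the off bar, with its tip near (160,129) and the hub at (213,129). The studs are at about (157,96), (178,70), (210,59), (246,69), (270,95) and (280,128), and the button is at (350,142). Next I'll fit the axis to the studs.

```bash
python3 - <<'E'
from h import *
st=np.load("st1.npy",allow_pickle=True).item(); im=cv2.imread("pics/w1.png"); g=cv2.cvtColor(im,cv2.COLOR_BGR2GRAY).astype(float)
bg=cv2.medianBlur(g.astype(np.uint8),21).astype(float)
P=[]
for u,v in [(157,96),(178,70),(210,59),(246,69),(270,95),(280,128)]:
    w=np.clip((g-bg)[v-7:v+8,u-7:u+8]-8,0,40); y,x=np.mgrid[v-7:v+8,u-7:u+8]
    P.append([(w*x).sum()/w.sum(),(w*y).sum()/w.sum()])
W=cast("wrist",P,85,st)[:,:2]
print(np.round(P,1))
# rigid fit of studs to model: angle from box +y, clockwise
a=np.radians(30*np.arange(1,7)); M=np.c_[-5+66*np.sin(a),45+66*np.cos(a)]
def fit(M,W):
    H=(M-M.mean(0)).T@(W-W.mean(0)); yaw=np.arctan2(H[0,1]-H[1,0],H[0,0]+H[1,1])
    r=np.array([[np.cos(yaw),-np.sin(yaw)],[np.sin(yaw),np.cos(yaw)]]); return yaw,r,W.mean(0)-r@M.mean(0)
yaw,r,t=fit(M,W); print("studs: yaw",yaw,"box",t,"res",np.round(W-(M@r.T+t),1).tolist())
ax=r@[-5,45]+t; btn=r@[-20,-90]+t
print("axis",ax,"btn",btn,"btn px cast",cast("wrist",[[350,142]],100,st))
# box top corners
c=cast("wrist",[[124,29],[389,26],[378,206],[148,207]],85,st)[:,:2]
print("corners",fit(np.array([[90,130],[90,-130],[-90,-130],[-90,130.]]),c)[::2])
# pointer: pale line in box frame at z=114
m=(g>150)&(np.add.outer(np.abs(np.arange(420)-129)<6,np.zeros(560))>0); m[:,:158]=0; m[:,184:]=0
v,u=np.nonzero(m); q=cast("wrist",np.c_[u,v],114,st)[:,:2]; q=(q-ax)@r
print("line pts mean",q.mean(0),"angle cw from +y",np.arctan2(q[:,0].mean(),q[:,1].mean()),len(u), q[:,1].min(),q[:,1].max())
# hub-dark centroid
print("comb etc", cast("wrist",[[212,267],[103,90]],[0],st) if 0 else "")
np.savez("box.npz",yaw=yaw,t=t,ax=ax,r=r,btn=btn)
for n,px,z in [("rack_a ends right top",(125,140),129),("rack_b",(127,103),129),("bell",(212,240),50)]: print(n,(cast("wrist",[px],z,st)[0,:2]-ax)@r)
E
```

```text
[[155.9  95.6]
 [177.5  69.1]
 [210.6  58.8]
 [245.3  67.4]
 [268.6  96.6]
 [279.2 128. ]]
studs: yaw 0.31837346429600405 box [559.62797987  50.1046842 ] res [[-0.3, 0.2], [-0.0, 0.3], [0.3, 0.1], [1.4, -0.3], [-2.0, 0.3], [0.7, -0.6]]
axis [540.7932527   91.27813502] btn [568.80505974 -41.63288283] btn px cast [[571.12355623 -43.95852698 100.        ]]
corners (np.float64(0.32275263669397386), array([559.71415161,  48.0377832 ]))
line pts mean [ 0.03922747 36.57864482] angle cw from +y 0.0010724142074131399 42 26.67054281335894 46.5714438037656
comb etc 
rack_a ends right top [-8.79363501 73.77886346]
rack_b [22.95640993 67.39031183]
bell [-136.30392847   19.55945219]
```

The pointer sits at 0 rad on the off bar. I'll bring the closed fingers down on the trailing side and feel for the cheek.

```bash
cat >> h.py <<'E'
def B(): return np.load("box.npz")
def fin(a,d,z,rad=37):
    "TCP pose with closed fingers d mm behind the pointer centreline at angle a, tips at z"
    b=B(); c=b["ax"]+b["r"]@(rad*np.array([np.sin(a),np.cos(a)])-d*np.array([np.cos(a),-np.sin(a)]))
    return [c[0],c[1],z+env.tips_ahead],down(float(b["yaw"])-a+np.pi/2)
def dmeas(st,a):
    b=B(); return float(-((st["tool_pos"][:2]-b["ax"])@b["r"])@[np.cos(a),-np.sin(a)])
E
python3 - <<'E'
from h import *
print(env.tips_ahead)
env.reach(*fin(0,33,180)); print(np.round(env.read_state()["qpos"],2))
env.move_l(fin(0,33,97)[0],rate=80); env.hold(.3)
s=env.read_state(); print(s["tool_pos"],s["force"],s["time_s"])
r=env.move_l(fin(0,14,97)[0],rate=12,f_stop=1.8); s=env.read_state()
print(r,dmeas(s,0),s["force"],s["time_s"])
cv2.imwrite("pics/c1.png",viewer.camera("wrist"))
E
```

```text
80.0
[ 0.21  0.32  1.91 -0.    0.91 -0.11]
[497.99291431 116.12068876 177.30267952] [0.27254841 0.53087951 0.07632945] 6.875
True 16.740068573712485 [-0.5876645  -0.72033111  0.28204992] 8.125
```

View pics/c1.png

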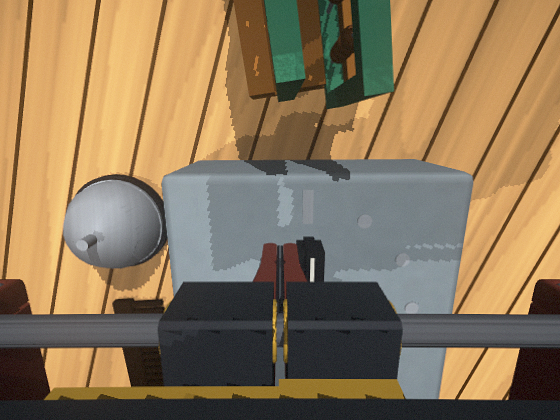

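The fingertips at (297,265) are touching the trailing cheek, with the pointer still in line with the off bar. Now I'll push three clicks, then look before the last one.

```bash
python3 - <<'E'
from h import *
for k in range(3):
    for g in range(0 if k==0 else 30*k-4,30*k+23,4):
        p,q=fin(np.radians(g),17,97); env.move_l(p,q,rate=25)
        s=env.read_state(); print(g,round(s["time_s"],2),np.round(s["force"],1))
    env.hold(.2)
p,q=fin(np.radians(30*2+18),24,97); env.move_l(p,q,rate=40)
env.hold(.1); st=env.read_state(); cv2.imwrite("pics/c3.png",viewer.camera("wrist")); cv2.imwrite("pics/c3s.png",cv2.resize(viewer.camera("side")[140:300,200:360],None,fx=4,fy=4)[:600])
print(st["time_s"],st["tool_pos"])
E
```

```text
0 8.43 [ 0.4 -0.9 -0.3]
4 8.69 [-1.6 -2.2  0.5]
8 8.96 [-0.  -0.6 -0.1]
12 9.22 [-0.4  1.2 -0.7]
16 9.49 [ 0.2 -0.1 -1.8]
20 9.76 [-0.3  0.1 -0.4]
26 10.28 [-0.2 -0.3  0.9]
30 10.54 [-0.2 -0.1 -0.2]
34 10.81 [-2.1 -0.2  0.3]
38 11.07 [-0.3 -1.4 -0.3]
42 11.34 [-0.8 -0.3 -1.6]
46 11.61 [-0.1  0.   0.8]
50 11.88 [ 0.9 -0.4  0.6]
56 12.39 [ 0.4  0.2 -0.5]
60 12.66 [ 0.   0.2 -0.4]
64 12.93 [-2.   0.8 -0. ]
68 13.19 [-0.5  0.3 -0.2]
72 13.46 [ 0.4  0.4 -0.2]
76 13.72 [-0.4 -0.1 -0.8]
80 13.99 [-0.1 -0.1 -0.8]
14.65 [560.69020493 130.77160593 177.04032685]
```

View pics/c3.png

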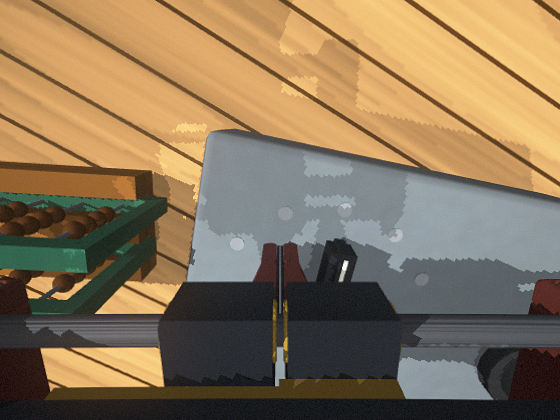

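The pointer lies on the line to the third stud at (346,210), with the fourth at (395,235). So three clicks are done, and one remains, using the same 20° push as before.

```bash
python3 - <<'E'
from h import *
for g in range(86,111,4):
    p,q=fin(np.radians(g),17,97); env.move_l(p,q,rate=25)
    s=env.read_state(); print(g,np.round(s["force"],1))
env.hold(.3)
p,q=fin(np.radians(106),32,97); env.move_l(p,q,rate=50)
p[2]=290; env.move_l(p,rate=120)
th=.31
env.reach([556-65*np.cos(th),27-65*np.sin(th),340],down(th)); env.hold(.2)
st=env.read_state(); im=viewer.camera("wrist"); cv2.imwrite("pics/w2.png",im); np.save("st2.npy",st,allow_pickle=True); print(st["time_s"])
E
```

```text
86 [ 0.4 -0.5  0.6]
90 [-0.6  0.7 -0.4]
94 [-0.2  1.4  0.4]
98 [-0.5  0.7 -0.4]
102 [-0.8  0.1  0.9]
106 [0.4 0.4 0.1]
110 [-0.3 -0.4 -0.1]
19.75
```

View pics/w2.png

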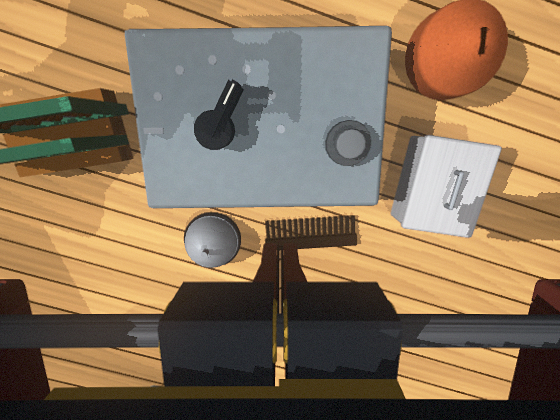

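The pointer now aims at the fourth stud at (246,69), and the box and bystanders look unmoved. I'll check the angle numerically, then press the button.

```bash
python3 - <<'E'
from h import *
st=np.load("st2.npy",allow_pickle=True).item(); im=cv2.imread("pics/w2.png"); g=cv2.cvtColor(im,cv2.COLOR_BGR2GRAY)
b=B(); roi=np.zeros_like(g); roi[82:108,220:240]=1
v,u=np.nonzero((g>150)&(roi>0)); q=(cast("wrist",np.c_[u,v],114,st)[:,:2]-b["ax"])@b["r"]; m=q.mean(0)
a=np.arctan2(*m); print("pointer angle",a,m,len(u))
c=cv2.HoughCircles(g[110:175,315:385],cv2.HOUGH_GRADIENT,1,50,param1=80,param2=12,minRadius=11,maxRadius=26); print("btn circle",c)
assert 1.96<a<2.22
x,y=570,-42.7; o=down(.318)
env.reach([x,y,230],o); env.move_l([x,y,200],rate=80); env.hold(.3)
r=env.move_l([x,y,165],rate=15,f_stop=14); s=env.read_state(); print(r,s["tool_pos"],s["force"])
env.hold(.2); s=env.read_state(); print(s["tool_pos"],s["force"],s["time_s"])
E
```

```text
pointer angle 2.0963059997743274 [ 32.63485981 -18.92498619] 46
btn circle [[[32.5 32.5 23.2]]]
True [570.03668596 -42.7077817  181.31447485] [-2.49452987  0.05743133  7.89226759]
[570.05727274 -42.70537825 181.30980521] [-1.58315026  0.37095857  7.56847657] 22.7833
```

```bash
python3 - <<'E'
from h import *
x,y=570,-42.7
def rep(): s=env.read_state(); print(np.round(s["tool_pos"][2],2),np.round(s["force"],1))
env.move_l([x,y,180.6],rate=10); env.hold(.2); rep()
cv2.imwrite("pics/b.png",cv2.resize(viewer.camera("side")[130:280,200:350],None,fx=4,fy=4))
for z in (181.5,182.5,184,185.5,187,188.5,190): env.move_l([x,y,z],rate=10); env.hold(.1); rep()
env.move_l([x,y,290],rate=120)
th=.31
env.reach([556-65*np.cos(th),27-65*np.sin(th),340],down(th)); env.hold(.2)
cv2.imwrite("pics/w3.png",viewer.camera("wrist")); print(env.read_state()["time_s"])
d=cv2.absdiff(cv2.imread("pics/w2.png"),cv2.imread("pics/w3.png"));print("changed px",(d.max(2)>60).sum())
E
```

```text
181.28 [-3.  -0.6  9. ]
181.6 [-1.4 -0.5  4. ]
182.51 [-0.3  1.   3.7]
183.98 [-0.9 -0.1  3.2]
185.52 [ 0.2 -0.3  2.5]
187.0 [ 1.1 -0.   2.1]
188.34 [ 0.1  0.9 -0.2]
190.01 [ 0.5 -0.6 -0.5]
27.7083
changed px 2250
```

View pics/b.png

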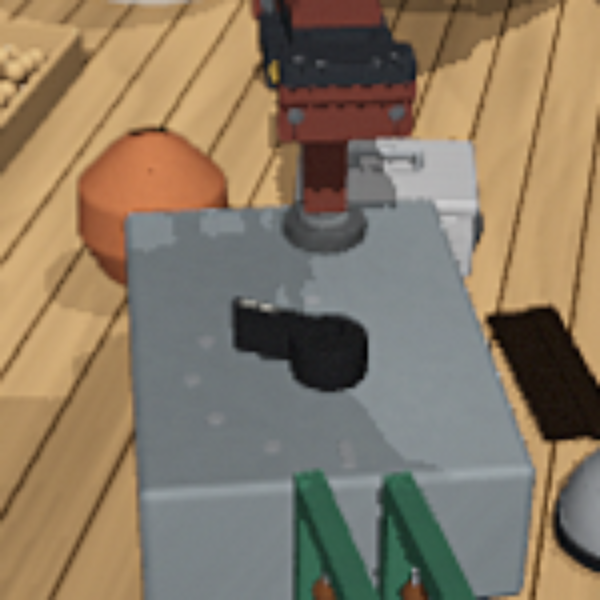

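View pics/w3.png

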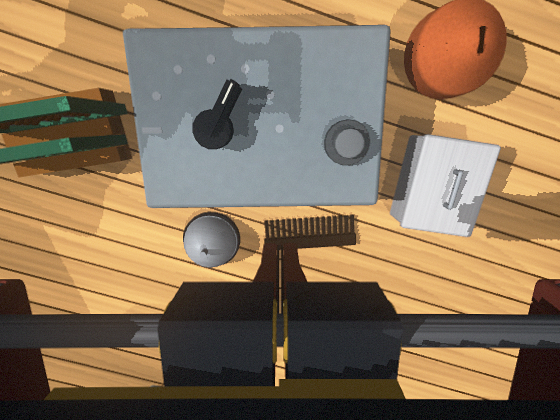

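The force curve shows a spring over about 6 mm of travel (TCP z 187.5 to 181.3) and then a hard stop, so the button went fully in. In the last view the pointer is still at the fourth stud, the button is up and nothing has moved.

```bash
python3 - <<'E'
from station import workorder
print(workorder.sign_off())
E
```

```text
the job is handed in; nothing more can be done
None
```

I pushed the selector four clicks clockwise, from the off bar to the fourth stud. The closed fingertips touched only the trailing cheek. Then I pressed the push button fully in, released it, and handed the job in at about 28 s.

**Selector:** before the press it measured 2.096 rad against a target of 2.094. I did not measure it again afterwards; the final picture shows the pointer still at the fourth stud.

**Button:** the force rose like a spring over about 6 mm and then met a hard stop at 8–9 N. Contact was gone after lifting, and the final picture shows the button up.

**Surroundings:** the box and the bystanders in view looked unmoved, and the arm was clear of everything. I judged this by eye. A pixel comparison of the views before and after the press gave 2,250 changed pixels. I put these down to a small difference in camera pose but did not trace them.

No check failed, but the sign-off reports no verdict, so I can't confirm the result as judged.

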